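# Find and release the latched key on the bench switch box

## Robot

A 6-joint arm with a two-finger parallel gripper is mounted at the origin on the work surface. World frame = base frame: x ahead of the robot, y to its left, z up, the work surface at z = 0. Lengths are in m, angles in rad, forces in N, time in s.
With the tool pointing down it reaches from about 0.4 to 0.825 m from the base axis. Payload 7 kg.
Tool frame: the origin (TCP) lies at the very end of the fingers, on their centre line; the grasp point (between the pads) lies 19 mm behind it; z points along the fingers, x is the direction in which the jaws open and shut, and the axes are right-handed (so a half turn about z gives the same grasp; the last joint's range is limited). The gripper opens to 88 mm and grips with 3 to 60 N. Pads are 19 mm wide; open, the fingers measure 130 mm over their backs; the gripper's body (78 mm by 193 mm) begins 47 mm behind the grasp point.
Start: joints at [-0.923, 0.359, 0.012, 0, -1.224, -0.288], TCP at [0.238, -0.632, 0.227] pointing down, gripper open.
Joint ranges: [-3.07, 3.07], [-1.43, 2.12], [-1.02, 1.25], [-3.03, 1.67], [-3.05, -0], [-3.03, 3.03]. Speed limits (rad/s): [2.39, 2.39, 3.01, 3.14, 3.14, 3.14].

## Interface

Orientations are given as [roll, pitch, yaw] about the fixed x, y, z axes, in that order (R = Rz(yaw) Ry(pitch) Rx(roll)).
In Python, from station import telemetry, grab_frame, arm, regions_of, pinpoint gives the robot as it stands. The module is installed in compiled form; this text tells all that it offers.
- The arm moves only by the shell command python3 -m inch 'ROWS' [FORCE]. ROWS is text: rows parted by semicolons, each of 7 numbers parted by spaces: the opening, from 0 (shut) to 1 (fully open), then the shift along the world's x, y, z in cm, then the turn, a rotation vector about the world's x, y, z in degrees. A call has 1 to 12 rows; each row is the pose to reach, as a shift and turn from the pose measured when the call began; what a row does not reach only later rows make up. A row lasts 1/8 s, in which the tool goes at most 62.5 mm and 10.7 degrees, less where a joint would pass 70% of its speed; a pose out of reach is approached as far as the arm can. A call with a gripper value outside its range is refused whole. The fingers move at their own pace and stop on an object; FORCE is the grip in N (left out, the last holds). Time passes only in rows, so rows that repeat a pose let the fingers close. It gives the time, the measured TCP pose, the force and the opening at its end, in the units of the state.
- telemetry.get_state(): the state, without advancing time (a new reading comes with each control period).
- grab_frame(name): name is "side" or "top" or "wrist"; returns a dict with "pixels" (400x640x3 uint8, red, green, blue), "fx", "fy", "cx", "cy" (pixels), "R" (3x3) and "t" (3): a world point X has camera coordinates R X + t. Camera axes: x right, y down, z forward; pixel columns grow to the right and rows downward; lengths in m; the calibration is good to about 2 mm. A picture is of the moment at which its call begins. There is no depth.
- arm.job_done(): hands the job in, once; it reports no verdict.
Trained networks look in the newest picture that a camera, given by its name, has taken for a name from the list of things; names that differ only in an ending like _2 or _b are one class to them, and where a whole thing is asked for, a point or a joint stands for the part that bears it (a point fixed in the world has none). Each returns a list of dicts, best first, with "p" (0 to 1); they miss things now and then, are a little off and sometimes report something else, mostly with a low value. They report only what shows in the picture. A call takes as long as a camera call. They do not tell look-alikes from the thing itself.
- regions_of(camera, name): "pixels" (400x640 bool, what is visible of it) and "bbox" ([left, top, right, bottom] in pixels, round what is visible of it).
- pinpoint(camera, name): "location" ([column, row] in pixels: a listed point, or the origin of a listed thing).
The state is a dict: "t": time; "q": joint angles; "qd": joint speeds; "joint_efforts": joint torques, N m; "eef_pos": TCP position; "ee_rot": TCP orientation; "force": force on the tool from outside, world axes, zero at the start; "moment": the same for the moment, N m; "width": finger opening in m.
Only numpy, scipy, OpenCV 4.12 (cv2) and the standard library are available. Lean on these libraries where they do the work, as an engineer would, in place of code of your own. Each camera call takes 0.05 s, during which the arm holds its last target. There are 200 camera calls.

## Task

One of the four keys on the blue switch box was left latched down, so one bench machine is still on. With closed fingertips, tap each key lightly, one at a time from left to right as seen from the robot, to find the one that sits lower, without releasing it yet and without pushing any raised key home; then, having come off the row, press the latched key fully down and let go so that it springs up and all four keys stand up. Leave everything else on the bench where it is.

Things in the scene. Friction and masses are not known exactly. Their poses are not given: they have to be found in the camera images.
- console: blue switch box, fixed, 150 mm deep (its x), 340 mm wide (its y), 50 mm high; origin: centre of its underside on the bench; x points away from the robot, y to the left along the key row, z up. The four keys stand on its top at x = 0, y = 75, 25, -25, -75 mm (left to right as seen from the robot)
- row_up (a point): middle of the key row at the height of raised key tops (76 mm). Up key: gives from 1.5 N on, about 1 N per mm (5 N at 4 mm, 8 N at 6.5 mm), springs back when let go. Latched key: firm up to 3 N, then gives slowly; at about 6 N, some 5 mm farther down, it snaps over and pushes back with about 10 N (8 to 12 N is a good press); it springs up as the finger lifts
- key_a: one of four identical white square keys, 34 x 34 mm, 50 mm apart in a row, each in a black 44 mm bezel that rises 8 mm above the box top. Which of the four places it takes changes from run to run. Origin: centre of its flat top face, z up. Up: top face 76 mm above the bench. Latched: 4 mm lower. Bottom of travel: 9 mm below up, then a rubber cushion (4 N per mm, at most 4 mm). It moves straight down when pressed
- key_b: one of four identical white square keys, 34 x 34 mm, 50 mm apart in a row, each in a black 44 mm bezel that rises 8 mm above the box top. Which of the four places it takes changes from run to run. Origin: centre of its flat top face, z up. Up: top face 76 mm above the bench. Latched: 4 mm lower. Bottom of travel: 9 mm below up, then a rubber cushion (4 N per mm, at most 4 mm). It moves straight down when pressed
- key_c: one of four identical white square keys, 34 x 34 mm, 50 mm apart in a row, each in a black 44 mm bezel that rises 8 mm above the box top. Which of the four places it takes changes from run to run. Origin: centre of its flat top face, z up. Up: top face 76 mm above the bench. Latched: 4 mm lower. Bottom of travel: 9 mm below up, then a rubber cushion (4 N per mm, at most 4 mm). It moves straight down when pressed
- key_d: one of four identical white square keys, 34 x 34 mm, 50 mm apart in a row, each in a black 44 mm bezel that rises 8 mm above the box top. Which of the four places it takes changes from run to run. Origin: centre of its flat top face, z up. Up: top face 76 mm above the bench. Latched: 4 mm lower. Bottom of travel: 9 mm below up, then a rubber cushion (4 N per mm, at most 4 mm). It moves straight down when pressed
- flux_jar: small loose amber jar with a black cap and a paper label, 32 mm across, 35 mm high, standing on the left end of the switch box, about 65 mm left of the leftmost key; origin: centre of its underside; leave alone
- tub: clear open tub, about 90 mm across and 85 mm high, left of the box; origin: centre of its underside; leave alone
- spray: green spray bottle with white head, about 76 mm across and 197 mm high, right of the box; origin: centre of its underside; leave alone
- screwdriver: screwdriver, 170 mm long, lying on the robot's side of the box; origin: on its underside, between its ends; leave alone
- blue_glass: flat blue glass piece, 55 x 90 x 4 mm, lying on the robot's side of the box; origin: centre of its underside; leave alone
- hammer: hammer, 240 mm long, lying beyond the box; origin: on its underside, between its ends; leave alone
- brush_block: bench brush, wooden back 50 x 110 mm, 42 mm high, right of the box on the robot's side; origin: centre of its underside; leave alone
Not all that is in view belongs to the job. What is shaped like the part that bears key_c but pink or turquoise is not meant. Leave any green look-alike of the part that bears key_b alone.

How it is judged:
By the outcome, as a careful person would: the job done as asked, in the order asked, and still so for the second after the job is handed in, with the robot touching nothing.
It also fails if it takes over 58 s, if anything falls off the work surface, if the arm or the gripper's body presses on something with over 40 N, if the wrist force passes 120 N, or if a joint passes its speed limit or range.

## Working session

There is one attempt and no reset: what is moved stays moved. The work goes in short steps, Python scripts to look and compute and a shell command to move; the robot and the scene stay as the last step left them, time stands still between calls to the robot, and variables do not carry over. Pictures are saved under pics/ and viewed, about 8 in all and at most 12, crops included, and the job is handed in when it is done.

```bash
mkdir -p pics; cat > h.py <<'E'
import numpy as np, cv2
from station import telemetry, grab_frame, arm, regions_of, pinpoint
def hit(f,px,z):
    R=np.array(f["R"]);t=np.array(f["t"])
    d=R.T@np.array([(px[0]-f["cx"])/f["fx"],(px[1]-f["cy"])/f["fy"],1]);c=-R.T@t
    return c+d*(z-c[2])/d[2]
def proj(f,X):
    c=np.array(f["R"])@np.array(X)+np.array(f["t"]);return [f["cx"]+f["fx"]*c[0]/c[2],f["cy"]+f["fy"]*c[1]/c[2]]
def save(f,n): cv2.imwrite("pics/"+n,f["pixels"][:,:,::-1])
E
python3 - <<'E'
from h import *
s=telemetry.get_state();print({k:np.round(v,3) for k,v in s.items()})
a=[]
for c in("top","side"):
    f=grab_frame(c);save(f,c+"0.png")
    print(c,"cam",np.round(-np.array(f["R"]).T@f["t"],3))
    for n,z in(("console",0),("key_a",.076),("row_up",.076),("flux_jar",.05)):
        for r in pinpoint(c,n)[:6]:print(n,round(r["p"],2),np.round(r["location"]),np.round(hit(f,r["location"],z),4))
E
```

```text
{'t': np.float64(0.0), 'q': array([-0.923,  0.359,  0.011, -0.   , -1.224, -0.288]), 'qd': array([-0.001,  0.   , -0.001,  0.001, -0.   , -0.   ]), 'joint_efforts': array([-0.0000e+00, -5.8271e+01,  2.9305e+01,  6.9970e+00,  7.0000e-03,
       -0.0000e+00]), 'eef_pos': array([ 0.237, -0.631,  0.226]), 'ee_rot': array([-3.141e+00, -2.000e-03,  1.930e+00]), 'force': array([ 0.299,  0.598, -0.264]), 'moment': array([-0.019,  0.072, -0.035]), 'width': np.float64(0.088)}
top cam [ 0.447 -0.017  1.266]
console 0.64 [353. 187.] [ 0.5669 -0.1228  0.    ]
key_a 0.77 [378. 289.] [ 0.3025 -0.1735  0.076 ]
key_a 0.5 [368. 191.] [ 0.5489 -0.1537  0.076 ]
key_a 0.5 [242. 237.] [0.4386 0.1665 0.076 ]
key_a 0.48 [386. 197.] [ 0.5318 -0.2003  0.076 ]
key_a 0.47 [348. 188.] [ 0.5572 -0.104   0.076 ]
key_a 0.47 [480. 236.] [ 0.4298 -0.4324  0.076 ]
row_up 0.93 [357. 190.] [ 0.5528 -0.1269  0.076 ]
row_up 0.63 [351. 188.] [ 0.557  -0.1128  0.076 ]
flux_jar 0.53 [301. 167.] [0.6182 0.014  0.05  ]
side cam [-0.121  0.598  0.91 ]
console 0.89 [349. 190.] [ 0.5592 -0.1324  0.    ]
console 0.6 [412. 159.] [ 0.5342 -0.3821  0.    ]
key_a 0.7 [322. 178.] [ 0.5864 -0.0512  0.076 ]
key_a 0.58 [340. 174.] [ 0.5674 -0.0996  0.076 ]
key_a 0.57 [296. 246.] [0.4452 0.1572 0.076 ]
key_a 0.48 [356. 170.] [ 0.5472 -0.1435  0.076 ]
key_a 0.46 [433. 217.] [ 0.2936 -0.1601  0.076 ]
row_up 0.64 [350. 170.] [ 0.56   -0.1308  0.076 ]
flux_jar 0.54 [298. 190.] [0.6145 0.0131 0.05  ]
```

View pics/top0.png

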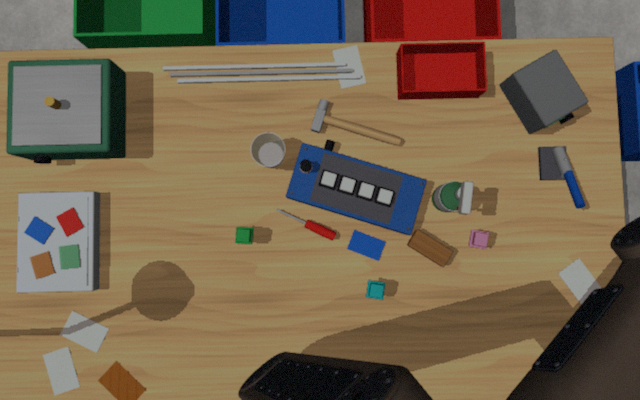

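View pics/side0.png

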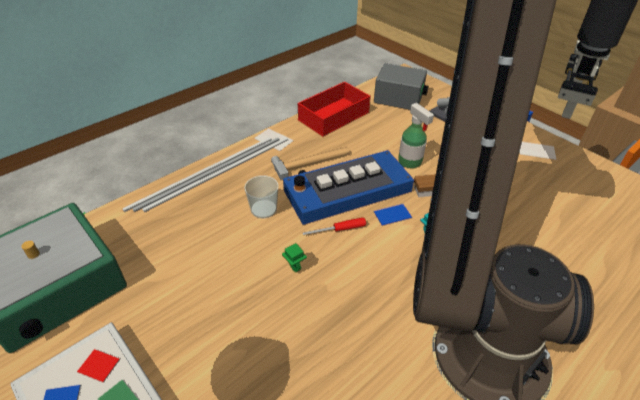

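The top view shows the blue box at about (357,187) with white keys at (329,179), (348,184), (367,190) and (385,197). The jar is at (306,167) and the spray at (452,197). Things that could be taken for keys are single lookalike switches: green (244,235), turquoise (376,290) and pink (479,239). I choose the row of four on the blue box and will check it in a crop.

```bash
python3 - <<'E'
from h import *
ims=[]
for c,(x0,y0,x1,y1) in(("top",(316,168,400,212)),("side",(308,155,390,195))):
    f=grab_frame(c);im=f["pixels"]
    m=np.zeros(im.shape[:2],np.uint8);g=im.min(2)
    m[y0:y1,x0:x1]=(g[y0:y1,x0:x1]>(150 if c=="top" else 175))
    n,l,st,ce=cv2.connectedComponentsWithStats(m)
    P=[]
    for i in range(1,n):
        if st[i,4]>25:
            w=hit(f,ce[i],.075);P.append(w);print(c,st[i],np.round(ce[i],1),np.round(w,4))
    P=np.array(P)
    if len(P)>1:
        d=P[np.argmax(P[:,1])]-P[np.argmin(P[:,1])];print("mean",P.mean(0),"yaw row deg",np.degrees(np.arctan2(d[1],d[0])),np.linalg.norm(d))
    for n2,z in(("spray",.1),("flux_jar",.05)):
        for r in regions_of(c,n2)[:1]:print(n2,r["bbox"],np.round(r["p"],2))
    ims.append(cv2.resize(im[140:240,270:480,::-1],(800,380),interpolation=cv2.INTER_CUBIC)[:, :])
cv2.imwrite("pics/crop1.png",cv2.resize(np.vstack(ims),(600,570)))
E
```

```text
top [322 172  13  13 104] [328.2 178.4] [ 0.5831 -0.0548  0.075 ]
top [341 178  13  13 101] [347.1 184. ] [ 0.5677 -0.1022  0.075 ]
top [360 184  13  13 107] [366.1 189.8] [ 0.552  -0.1501  0.075 ]
top [378 190  14  13 106] [384.6 195.8] [ 0.5357 -0.1964  0.075 ]
mean [ 0.55962954 -0.12585783  0.075     ] yaw row deg 71.4644363277732 0.14935391336130074
spray [432.4, 179.7, 475.6, 213.3] 0.71
side [366 162  13   9  70] [372.2 166.1] [ 0.5324 -0.1917  0.075 ]
side [350 166  14   8  72] [356.5 169.5] [ 0.551  -0.1479  0.075 ]
side [334 170  13   9  75] [340.2 173.9] [ 0.5671 -0.1006  0.075 ]
side [317 175  14   9  79] [323.6 178.7] [ 0.5823 -0.0528  0.075 ]
mean [ 0.55818949 -0.12321365  0.075     ] yaw row deg 70.20461467008057 0.14762008302305665
spray [400.1, 105.7, 434.8, 167.9] 0.71
flux_jar [294.0, 177.6, 302.7, 192.3] 0.59
```

View pics/crop1.png

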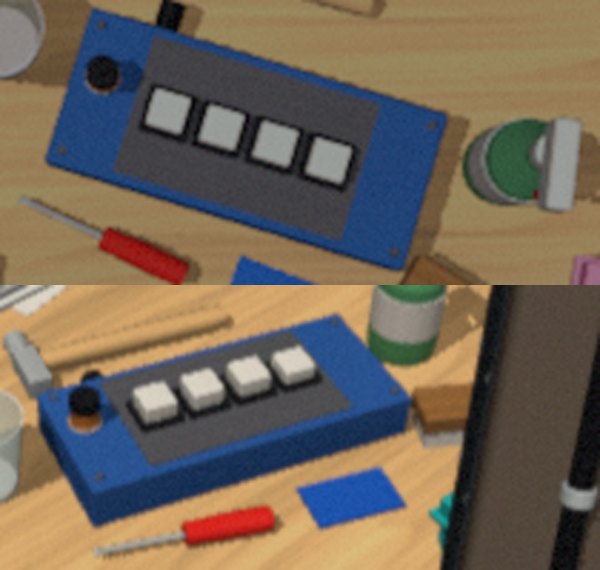

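The crop confirms four white keys on the blue box, with the jar at its left end and the spray clear of its right end. I'll rise, cross over and turn the jaws perpendicular to the row.

```bash
python3 -m inch '0 0 0 5 0 0 0; 0 3 5 9 0 0 5; 0 6 10 9 0 0 10; 0 9 15 9 0 0 15; 0 12 20 9 0 0 20; 0 15 25 9 0 0 25; 0 18 30 9 0 0 30; 0 21 35 9 0 0 35; 0 24 40 9 0 0 40; 0 28 46 9 0 0 45; 0 31 52 9 0 0 50; 0 34.6 57.7 9 0 0 50' 20; python3 -m inch '0 0 0 0 0 0 0;0 0 0 0 0 0 0'
```

```text
t: 2.3
eef_pos: [0.5743, -0.069, 0.3171]
ee_rot: [3.141, 0.001, 2.805]
force: [0.7, 0.3, 0.2]
width: 0.0004
t: 2.55
eef_pos: [0.5743, -0.0686, 0.317]
ee_rot: [3.141, 0.001, 2.806]
force: [-0.3, -1.1, -0.2]
width: 0.0006
```

```bash
python3 -m inch '0 0.9 1.5 -5 0 0 0;0 0.9 1.5 -10 0 0 0;0 0.9 1.5 -15 0 0 0;0 0.9 1.5 -19 0 0 0;0 0.9 1.5 -19 0 0 0;0 0.9 1.5 -19 0 0 0'; python3 - <<'E'
from h import *
f=grab_frame("wrist");save(f,"w1.png")
F=[]
for n in("key_a","row_up"):
    for r in pinpoint("wrist",n)[:6]:print(n,round(r["p"],2),np.round(r["location"]),np.round(hit(f,r["location"],.076),4))
s=telemetry.get_state();print(s["eef_pos"],proj(f,s["eef_pos"]))
E
```

```text
t: 3.3
eef_pos: [0.5843, -0.0544, 0.129]
ee_rot: [3.141, 0.003, 2.805]
force: [-0.0, -0.0, 0.5]
width: 0.0004
key_a 0.91 [317. 146.] [ 0.5657 -0.1033  0.076 ]
key_a 0.71 [315.  72.] [ 0.5502 -0.1521  0.076 ]
key_a 0.61 [316. 212.] [ 0.5828 -0.0553  0.076 ]
row_up 0.86 [314. 113.] [ 0.56   -0.1266  0.076 ]
[ 0.58448094 -0.05371028  0.12921214] [np.float64(314.4968892096949), np.float64(240.36764306467634)]
```

View pics/w1.png

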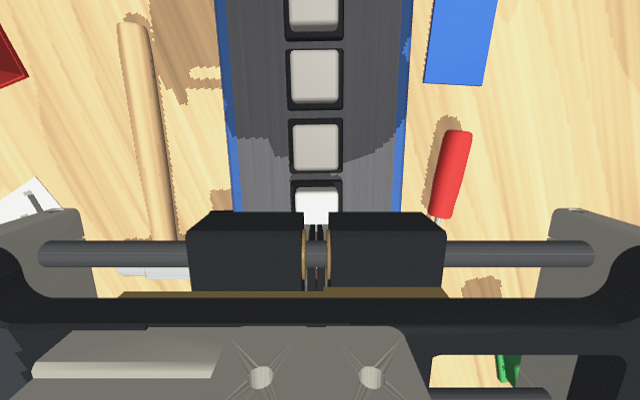

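The wrist view shows the row running straight up the image, with keys at (315,72), (317,146) and (316,212), centred under the closed jaws. I'll tap the leftmost key.

```bash
cat > fz.py <<'E'
from h import *
F=[]
for _ in range(6):
    grab_frame("wrist");F.append(telemetry.get_state()["force"])
print("mean F",np.round(np.mean(F,0),2),"pos",np.round(telemetry.get_state()["eef_pos"],4))
E
python3 fz.py; python3 -m inch '0 -0.1 0 -2.5 0 0 0;0 -0.1 0 -4.5 0 0 0;0 -0.1 0 -5.1 0 0 0;0 -0.1 0 -5.25 0 0 0; 0 -0.1 0 -5.35 0 0 0;0 -0.1 0 -5.45 0 0 0;0 -0.1 0 -5.45 0 0 0'; python3 fz.py
```

```text
mean F [ 0.23 -0.28 -0.2 ] pos [ 0.5834 -0.0535  0.1275]
t: 4.62
eef_pos: [0.5828, -0.0535, 0.0735]
ee_rot: [3.141, 0.002, 2.806]
force: [-2.1, -1.2, 4.6]
width: 0.0004
mean F [-1.84 -0.5   4.16] pos [ 0.5827 -0.0535  0.0732]
```

K1 gave 4.2 N at 73.3 mm, which fits a raised key. Next is K2.

```bash
python3 -m inch '0 0 0 1 0 0 0;0 0 0 2.5 0 0 0;0 -0.8 -2.4 2.5 0 0 0;0 -1.62 -4.8 2.5 0 0 0;0 -1.62 -4.8 1.5 0 0 0;0 -1.62 -4.8 0.6 0 0 0;0 -1.62 -4.8 0.35 0 0 0;0 -1.62 -4.8 0.2 0 0 0;0 -1.62 -4.8 0.1 0 0 0;0 -1.62 -4.8 0.1 0 0 0'; python3 fz.py
```

```text
t: 6.18
eef_pos: [0.5666, -0.1013, 0.0744]
ee_rot: [3.141, 0.002, 2.806]
force: [-2.5, 1.4, 3.9]
width: 0.0007
mean F [-1.64  1.82  3.6 ] pos [ 0.5667 -0.1014  0.0743]
```

K2 gave 3.6 N at 74.3 mm, so it is also up. Next is K3.

```bash
python3 -m inch '0 0 0 1 0 0 0;0 0 0 2.5 0 0 0;0 -0.8 -2.4 2.5 0 0 0;0 -1.6 -4.8 2.5 0 0 0;0 -1.6 -4.8 1.5 0 0 0;0 -1.6 -4.8 0.5 0 0 0;0 -1.6 -4.8 0.25 0 0 0;0 -1.6 -4.8 0.1 0 0 0;0 -1.6 -4.8 0 0 0 0;0 -1.6 -4.8 0 0 0 0'; python3 fz.py
```

```text
t: 7.72
eef_pos: [0.5508, -0.1492, 0.0745]
ee_rot: [3.14, 0.002, 2.806]
force: [-2.8, 1.0, 2.2]
width: 0.0002
mean F [-2.    1.84  3.49] pos [ 0.551  -0.1493  0.0745]
```

K3 gave 3.5 N at 74.5 mm, so it is up too. K4 should be the latched one.

```bash
python3 -m inch '0 0 0 1 0 0 0;0 0 0 2.5 0 0 0;0 -0.8 -2.4 2.5 0 0 0;0 -1.6 -4.7 2.5 0 0 0;0 -1.6 -4.7 1.5 0 0 0;0 -1.6 -4.7 0.5 0 0 0;0 -1.6 -4.7 0.25 0 0 0;0 -1.6 -4.7 0.1 0 0 0;0 -1.6 -4.7 0 0 0 0;0 -1.6 -4.7 0 0 0 0'; python3 fz.py
```

```text
t: 9.28
eef_pos: [0.5351, -0.1962, 0.0746]
ee_rot: [3.14, 0.003, 2.806]
force: [-0.0, -0.9, -0.2]
width: 0.0004
mean F [-0.21  0.26 -0.13] pos [ 0.535  -0.1963  0.0746]
```

There is no contact on K4 at 74.6 mm. I'll ease down to touch it at about 72 mm.

```bash
python3 -m inch '0 0 0 -0.1 0 0 0;0 0 0 -0.2 0 0 0;0 0 0 -0.25 0 0 0;0 0 0 -0.25 0 0 0'; python3 fz.py
```

```text
t: 10.07
eef_pos: [0.535, -0.1964, 0.0722]
ee_rot: [3.14, 0.003, 2.806]
force: [-0.8, -0.0, 1.7]
width: 0.0004
mean F [-0.75  0.09  2.76] pos [ 0.535  -0.1963  0.0722]
```

I touched K4 at 72.2 mm with about 2.8 N, so it sits about 4 mm lower and is the latched key. I'll come off the row now, well up.

```bash
python3 -m inch '0 0 0 1 0 0 0;0 0 0 4 0 0 0;0 0 0 7 0 0 0;0 0 0 7 0 0 0;0 0 0 7 0 0 0;0 0 0 7 0 0 0'; python3 fz.py
```

```text
t: 11.12
eef_pos: [0.5344, -0.1963, 0.1414]
ee_rot: [3.141, 0.001, 2.806]
force: [-0.7, 0.1, 0.1]
width: 0.0004
mean F [ 0.17 -0.3  -0.03] pos [ 0.5349 -0.1963  0.1419]
```

```bash
python3 -m inch '0 0 0 -4 0 0 0;0 0 0 -6.5 0 0 0;0 0 0 -7 0 0 0;0 0 0 -7.1 0 0 0;0 0 0 -7.2 0 0 0;0 0 0 -7.3 0 0 0;0 0 0 -7.4 0 0 0;0 0 0 -7.45 0 0 0;0 0 0 -7.45 0 0 0'; python3 fz.py
```

```text
t: 12.55
eef_pos: [0.5352, -0.1965, 0.0681]
ee_rot: [3.14, 0.003, 2.806]
force: [-2.5, 0.6, 6.3]
width: 0.0002
mean F [-2.78  0.07  5.88] pos [ 0.5352 -0.1965  0.0681]
```

```bash
python3 -m inch '0 0 0 -0.1 0 0 0;0 0 0 -0.15 0 0 0;0 0 0 -0.15 0 0 0'; python3 fz.py
```

```text
t: 13.22
eef_pos: [0.5353, -0.1965, 0.0672]
ee_rot: [3.14, 0.004, 2.806]
force: [-3.3, 1.2, 6.0]
width: 0.0
mean F [-3.7   0.5   5.74] pos [ 0.5352 -0.1965  0.0672]
```

```bash
python3 -m inch '0 0 0 -0.08 0 0 0;0 0 0 -0.12 0 0 0;0 0 0 -0.12 0 0 0'; python3 fz.py
```

```text
t: 13.9
eef_pos: [0.5353, -0.1965, 0.0667]
ee_rot: [3.14, 0.004, 2.806]
force: [-5.4, 3.0, 12.1]
width: 0.0004
mean F [-5.24  2.13 10.83] pos [ 0.5353 -0.1965  0.0671]
```

It snapped over: force is now about 10.8 N. I'll lift straight up and move well clear.

```bash
python3 -m inch '0 0 0 0.5 0 0 0;0 0 0 1.5 0 0 0;0 0 0 4 0 0 0;0 0 0 9 0 0 0;0 0 0 14 0 0 0;0 0 0 20 0 0 0;0 -4 0 22 0 0 0;0 -9 0 22 0 0 0;0 -12 0 22 0 0 0;0 -12 0 22 0 0 0'; python3 - <<'E'
from h import *
ims=[]
for c in("side","top","wrist"):
    f=grab_frame(c);save(f,c+"_end.png")
    if c!="wrist": ims.append(cv2.resize(f["pixels"][140:240,270:480,::-1],(600,285),interpolation=cv2.INTER_CUBIC))
cv2.imwrite("pics/crop2.png",np.vstack(ims))
E
python3 fz.py
```

```text
t: 15.45
eef_pos: [0.4142, -0.1965, 0.2885]
ee_rot: [3.139, 0.008, 2.806]
force: [-0.2, 0.4, 0.2]
width: 0.0001
mean F [-0.02  0.05 -0.18] pos [ 0.4157 -0.1965  0.2867]
```

View pics/crop2.png

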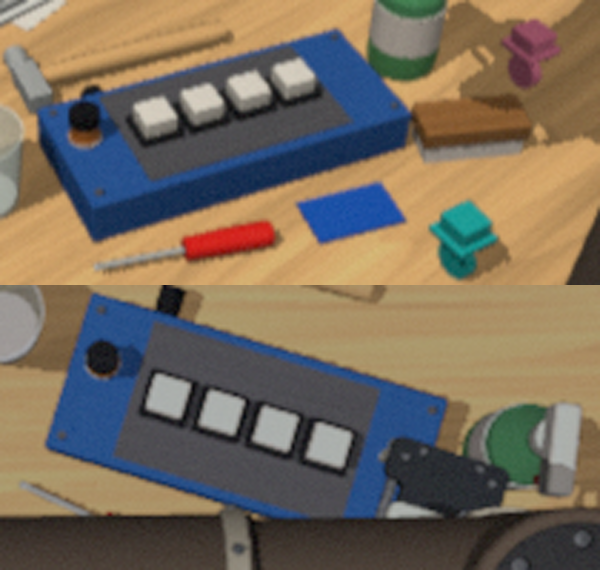

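View pics/wrist_end.png

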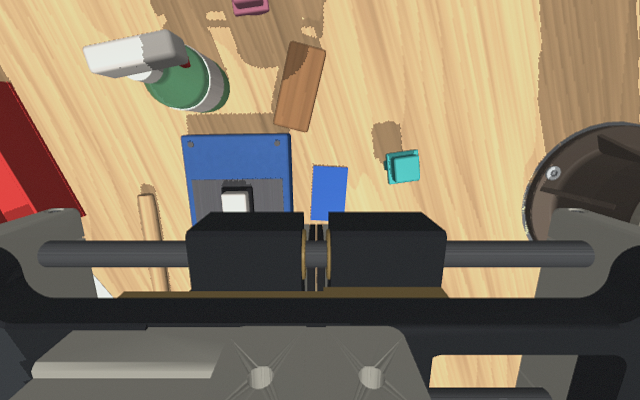

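The side crop shows four keys standing, with K4 at about (295,78), and the jar and everything else where they were. The wrist view shows spray, brush and glass undisturbed. A pixel comparison of the side views before and after will check K4's height.

```bash
python3 - <<'E'
import cv2,numpy as np
for n in("side0","side_end"):
    im=cv2.imread(f"pics/{n}.png");m=np.zeros(im.shape[:2],np.uint8);m[155:195,308:390]=im.min(2)[155:195,308:390]>140
    k,l,st,ce=cv2.connectedComponentsWithStats(m)
    print(n,[(np.round(ce[i],1).tolist(),int(st[i,4])) for i in range(1,k) if st[i,4]>25])
a,b=[cv2.imread(f"pics/{n}.png").astype(int) for n in("side0","side_end")]
d=np.abs(a-b).max(2)
for n,(x,y) in dict(k4=(372,167),k3=(356,171),k2=(340,175),k1=(323,180)).items():print(n,d[y-9:y+10,x-8:x+9].mean().round(1))
E
```

```text
side0 [([372.4, 166.2], 99), ([356.4, 169.5], 100), ([340.2, 174.0], 102), ([323.7, 178.7], 106)]
side_end [([372.5, 165.1], 97), ([356.5, 169.4], 97), ([340.3, 174.0], 101), ([323.7, 178.7], 104)]
k4 14.5
k3 5.0
k2 5.0
k1 4.8
```

Only K4 changed: it rose 1.1 px, and the other three are where they were. I'm handing in.

```bash
python3 -c "
from station import arm;print(arm.job_done())"
```

```text
the job is handed in; nothing more can be done
None
```

The latched key was the rightmost one. It is now released, all four keys stand up, and I've handed the job in.

- **Tapping:** I tapped left to right with closed fingertips. The first three keys pushed back with 3.5–4.2 N at 73–74.5 mm, so they were up. The fourth gave no contact at 74.6 mm and then 2.8 N at 72.2 mm, so it was the latched one.
- **Pressing:** I came about 70 mm off the row, then pressed the fourth key until it snapped over. The force there was about 11 N (12 N in one reading). I then lifted clear.
- **Last checks:** In the side camera the fourth key rose 1.1 px and the other three stayed put to within 0.1 px. The wrist force averaged within 0.2 N of zero. The jar, spray, brush, glass, screwdriver and tub looked unmoved, as did what I could see of the hammer. The last action before hand-in was at about 16 s, well inside the 58 s limit. No check failed or disagreed.

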